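Clamp the heat-sink housing in the quick-release vise

ROBOT

A 6-joint arm with a two-finger parallel gripper is mounted at the origin on the work surface. World frame = base frame: x ahead of the robot, y to its left, z up, the work surface at z = 0. Lengths are in m, angles in rad, forces in N, time in s.
With the tool pointing down it reaches from about 0.35 to 0.975 m from the base axis. Payload 4.9 kg.
Tool frame: the origin (TCP) lies midway between the tips of the shut fingers; the grasp point (between the pads) lies 19 mm behind it (manip.hold_point_z is the distance from the TCP to the grasp point, in m); z points along the fingers, y is the line along which they close (so a half turn about z gives the same grasp; the last joint's range is limited). The gripper opens to 85 mm and grips with 20 to 120 N. Pads are 22 mm wide; open, the fingers measure 114 mm over their backs; the gripper's body (76 mm by 85 mm) begins 54 mm behind the grasp point. The pads swing forward as they close: fully open they stand 13 mm farther back than shut.
Start: joints at [1.221, 0.053, 1.613, -0, 1.476, -0.119], TCP at [0.143, 0.608, 0.196] pointing down, gripper open.
Joint ranges: [-3.01, 3.01], [-1.01, 2.22], [0.06, 2.58], [-1.02, 4.17], [0.09, 2.62], [-3.14, 3.14]. Speed limits (rad/s): [2.57, 2.57, 3.14, 3.14, 3.14, 3.14].

INTERFACE

Orientations are given as a unit quaternion [w, x, y, z].
In Python, from plant import manip gives the robot as it stands. The module is installed in compiled form; this text tells all that it offers.
- The arm moves only by the shell command python3 -m jog 'ROWS' [OPENING]. ROWS is JSON, one flat list of numbers, 6 for each row, row after row: the shift along the tool's x, y, z in units of 0.1 m (1.0 is 0.1 m), then the turn, a rotation vector about the tool's x, y, z in units of 180 degrees (1.0 is 180 degrees). A call has 1 to 8 rows; each row is the pose to reach, as a shift and turn from the pose commanded when the call began, along the tool's axes at that moment, turning the shorter way round; what a row does not reach only later rows make up. A row lasts 1/8 s, in which the tool goes at most 62.5 mm and 10.7 degrees, less where a joint would pass 70% of its speed; a pose out of reach is approached as far as the arm can. A call with a number of a shift or a turn outside -1 to 1 is refused whole. A call with a gripper value outside its range is refused whole. OPENING is the finger opening in mm, from 0 to 85.4, set as the call begins (- or left out, the last holds). The fingers move at their own pace and stop on an object; the grip force is fixed at half the most. Time passes only in rows, so rows that repeat a pose let the fingers close. It gives the time, the measured TCP pose, the force, the opening and the grip force at its end, in the units of the state.
- manip.state(): the state, without advancing time (a new reading comes with each control period).
- manip.grab_frame(name): name is "scene" or "top"; returns a dict with "img" (480x640x3 uint8, blue, green, red), "z_map" (480x640 float32, m along the optical axis (not along the pixel's ray), 0 where there is no reading), "fx", "fy", "cx", "cy" (pixels), "distortion" ([k1, k2, p1, p2, k3] as OpenCV has them; the pictures are not rectified), "xyz" and "attitude" of the camera in the world. Camera axes: x right, y up, looking along -z (the intrinsics and any distortion apply to the point x, -y, -z); pixel columns grow to the right and rows downward; lengths in m; the calibration is good to about 2 mm. A picture is of the moment at which its call begins.
- manip.job_done(): hands the job in; it is judged then, once.
The state is a dict: "time": time; "joint_pos": joint angles; "joint_vel": joint speeds; "joint_efforts": joint torques, N m; "tool_pos": TCP position; "tool_rot": TCP orientation; "contact_force": force on the tool from outside, world axes, zero at the start; "ft_torque": the same for the moment, N m; "gripper_width": opening from 0.0 (shut) to 1.0 (fully open); "grasp_force": force on a finger pad.
Only numpy, scipy, OpenCV 4.12 (cv2) and the standard library are available. Lean on these libraries where they do the work, as an engineer would, in place of code of your own. Each camera call takes 0.05 s, during which the arm holds its last target. There are 200 camera calls.

TASK

Clamp the finned aluminium housing that lies in the leaning bench vise: squeeze the orange quick-release lever, slide the moving jaw right up to the housing, and let go of the lever. Then turn the screw's bar handle in the tightening direction until the housing is held firmly, with the jaw's sprung face plate pressed back a few millimetres, and leave it clamped, still sitting down on the vise's rails. Do not push the screw jar or the orange plug about.

Things in the scene. Friction and masses are not known exactly. Their poses are not given: they have to be found in the camera images.
- vise_head: Head of a blue vise on a fixed foot. Origin: middle of its bed's underside, 85 mm above the table. z leans 35 degrees from vertical towards the robot; y is level, the line of jaw travel; x rises away from the robot. The fixed jaw's face is at y = -60 mm (block to y = -85, top z = 59). Work sits on rails, top z = 23, behind a front lip (x = -34, top z = 33). End block: y 130 to 148, top z = 42.
- light_bar (a point): Middle of the white work-light bar fixed level over the vise (205 mm along the head's y, 22 wide, 20 high), on a post at its -y end (radius 11 mm, 45 mm further back). It hangs 74 mm further back, level, than the jaw's grip point: a wide gripper held upright on the lever meets it as the jaw closes, one leaning 35 degrees with the head passes in front.
- jaw_grip (a point): Grip point on the moving jaw: midway between the outer faces of the orange lever (robot side) and the fixed dark post (far side) when squeezed together, 29 mm over both. 39 mm above the jaw block's flat top (64 x 34 mm). Axes as the head's. At this height the post's outer face is at x = +14 mm, the free lever's at -30. Both are 30 mm wide in y, with tops 12 to 13 mm above this point.
- release (a joint): Orange sprung quick-release lever, rad. About -0.24 = let go: the half-nut sits in the thread, only the screw moves the jaw. +0.15 = fully squeezed to the post, needs 13 N at the grip point. Above 0.03 the jaw slides freely with 2 N of drag. Let go, it springs out and drops into the nearest thread, 6 mm apart, shifting the jaw by up to 3 mm either way.
- jaw: The moving jaw with its lever and post. Origin in the plane of the bed's underside, below the grip point; axes as the head's. It slides 0 to 100 mm along the head's -y towards the fixed jaw; fully open, its origin is at y = 97 mm in the head's frame. Loaded with over some 30 N it slips in the thread.
- jaw_face (a point): Centre of the face of the aluminium plate on the moving jaw (62 mm along x, 30 mm along z), which looks along the head's -y at the housing; axes as the head's. The plate is sprung: see plate.
- screw (a joint): The screw's bar handle, rad; grows as it is tightened: 24 mm of jaw travel a turn (3.8 mm a rad) towards the housing. Tightening swings the upper, black-knob arm towards the robot. At 0 that arm leans 50 degrees from vertical away from the robot. It takes 0.2 N m to turn free, up to 0.35 when tight, and stays where left.
- screw_axis (a point): Point on the screw's axis in the plane in which the handle swings; axes as the head's, the screw's axis along y.
- handle_knob (a point): Centre of the black knob at the end of the bar handle: a stub cylinder, 26 mm across and 26 mm long, its axis along the head's y, with flat ends to grip between. It swings about screw_axis on a circle of radius 65 mm in the head's x-z plane. The bar is 10 mm thick, with a small steel ball on the opposite end; the end block is 36 mm from the knob's centre along y.
- housing_center (a point): Centre of the loose finned aluminium housing, 60 x 46 x 40 mm along the head's x, y, z (same axes), 0.2 to 0.33 kg. It rests on the rails and lip with its 46 mm across the jaws, 1 to 11 mm from the fixed jaw.
- screw_jar: Loose glass jar of 56 mm diameter and 70 mm height with a black cap, standing beside the vise beyond the fixed jaw. Origin under its centre.
- plug: Loose orange connector, 80 x 26 x 24 mm, lying on the table in front of the vise. Origin under its middle.
- housing: The same housing; origin at the middle of its underside.
- plate (a joint): How far the sprung face plate is pressed back into the moving jaw, m: 0 = free, 0.009 at most, 4 N per mm; so it shows how hard the housing is clamped: 0.003 to 0.006 is firm.

How it is judged:
On the way, in this order (a step that is already met when the one before it is completed fails the run):
1. the release lever is squeezed (value of joint release above 0.03 rad), for 0.1 s.
2. the jaw stands within 7 mm of the housing and the lever is out again (y of jaw_face in the frame of housing_center below 0.03 m and value of joint release below -0.08 rad), for 0.1 s.
3. the handle has been turned (its black knob moved over 15 mm) and the jaw presses the housing with over 8 N (distance of handle_knob from where it was at the start of the episode above 0.015 m and contact force between jaw and housing above 8 N), for 0.2 s.
At the end, for the whole second after the job is handed in: The jaw presses the housing with more than 8 N, the release lever is out (under -0.08 rad), the handle's black knob is more than 15 mm from where it started, and the housing is at rest, square in the vise (within 0.08 rad) and down on its rails (within 4 mm) (all of step 3 and value of joint release below -0.08 rad and z of housing_center in the frame of vise_head between 0.039 and 0.047 m and angle between the z axis of housing_center and the z axis of vise_head, either way round below 0.08 rad and linear speed of housing below 0.01 m/s); the robot touches nothing.
It fails at once if the screw jar is pushed more than 30 mm (distance of screw_jar from where it was at the start of the episode above 0.03 m).
It fails at once if the orange plug is pushed more than 30 mm (distance of plug from where it was at the start of the episode above 0.03 m).
It also fails if it takes over 64 s, if anything falls off the work surface, if the arm or the gripper's body presses on something with over 40 N, if the wrist force passes 120 N, or if a joint passes its speed limit or range.

## Working session

There is one attempt and no reset: what is moved stays moved. The work goes in short steps, Python scripts to look and compute and a shell command to move; the robot and the scene stay as the last step left them, time stands still between calls to the robot, and variables do not carry over. Pictures are saved under pics/ and viewed, at most 10 in all, crops included, and the job is handed in when it is done.

```bash
mkdir -p pics; cat > h.py <<'E'
import numpy as np, cv2
from scipy.spatial.transform import Rotation as R
from plant import manip
def q2R(q): return R.from_quat([q[1],q[2],q[3],q[0]])
def grab(n,save=None):
    f=manip.grab_frame(n)
    if save: cv2.imwrite('pics/'+save,f['img']); np.savez('pics/'+save+'.npz',**{k:np.array(v) for k,v in f.items()})
    return f
def load(s): return dict(np.load('pics/'+s+'.npz'))
def K(f): return np.array([[f['fx'],0,f['cx']],[0,f['fy'],f['cy']],[0,0,1]],float)
def px2w(f,u,v,z=None,w=1):
    if z is None:
        p=f['z_map'][int(v)-w:int(v)+w+1,int(u)-w:int(u)+w+1]; z=np.median(p[p>0])
    a=cv2.undistortPoints(np.array([[[u,v]]],float),K(f),np.array(f['distortion'],float))[0,0]
    return np.array(f['xyz'])+q2R(f['attitude']).apply([a[0]*z,-a[1]*z,-z])
def w2px(f,P):
    c=q2R(f['attitude']).inv().apply(np.atleast_2d(P)-np.array(f['xyz']))*[1,-1,-1]
    return cv2.projectPoints(c.reshape(-1,1,3),np.zeros(3),np.zeros(3),K(f),np.array(f['distortion'],float))[0][:,0]
def cloud(f):
    v,u=np.mgrid[0:480,0:640]; z=f['z_map'].ravel()
    a=cv2.undistortPoints(np.stack([u.ravel(),v.ravel()],1).astype(float)[:,None],K(f),np.array(f['distortion'],float))[:,0]
    return (np.array(f['xyz'])+q2R(f['attitude']).apply(np.stack([a[:,0]*z,-a[:,1]*z,-z],1))).reshape(480,640,3)
E
python3 - <<'E'
from h import *
for n in ('scene','top'):
    f=grab(n,n+'0.png'); print(n,f['xyz'],f['attitude'],f['fx'],f['distortion'])
s=manip.state(); print(s, manip.hold_point_z)
E
```

```text
scene [0.86138001 0.43241212 0.68813791] [0.26795017 0.11993882 0.39369117 0.87110542] 528.4182931116109 [-0.04278105  0.          0.          0.          0.        ]
top [ 0.42707018 -0.06323958  0.8671578 ] [ 0.71233269  0.04570122 -0.06258683 -0.69755031] 449.99833351787385 [-0.06575852  0.          0.          0.          0.        ]
{'time': 0.1, 'joint_pos': array([ 1.22099288e+00,  5.32944346e-02,  1.61416813e+00,  3.04352823e-05,
        1.47600563e+00, -1.18994522e-01]), 'joint_vel': array([-0.00019854, -0.00021788, -0.00373408,  0.00180855, -0.00027424,
        0.00033014]), 'joint_efforts': array([ 1.09224602e-04, -3.94896019e+01, -3.71364856e+01, -1.19386677e-04,
        3.84691855e-03,  1.62531006e-05]), 'tool_pos': array([0.14274621, 0.60782911, 0.19507696]), 'tool_rot': array([-2.32539131e-04,  1.15149866e-01,  9.93347688e-01, -9.08609244e-04]), 'contact_force': array([-1.02016245,  0.34708675, -0.86570972]), 'ft_torque': array([0.01814666, 0.01403209, 0.02643517]), 'grasp_force': 0.0, 'gripper_width': 1.0000401359649838} 0.0187
```

View pics/scene0.png

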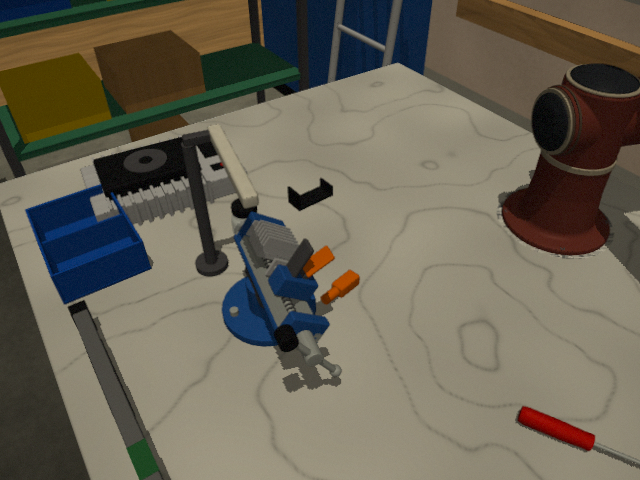

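View pics/top0.png

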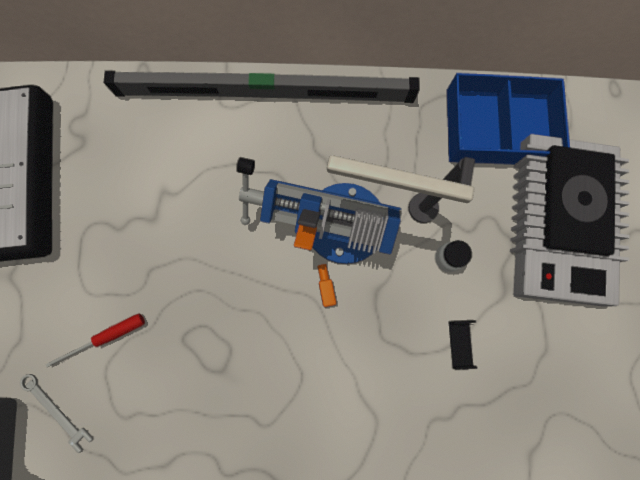

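```bash
python3 - <<'E'
from h import *
f=load('top0.png'); C=cloud(f)
a,b=px2w(f,335,163),px2w(f,466,193); print('bar',a,b,np.linalg.norm(a-b))
for n,u,v in [('knob',246,166),('ball',246,221),('foot hole1',352,191),('hole2',340,252),('lever',304,238),('jar',458,254),('plug',328,290),('table',250,380),('housing',365,232),('endblock',268,190)]:
    print(n,px2w(f,u,v).round(4))
im=f['img'][130:320,220:490]; cv2.imwrite('pics/c1.png',cv2.resize(im,None,fx=2.9,fy=2.9,interpolation=2))
f=load('scene0.png'); 
print('scene bar',px2w(f,216,132),px2w(f,246,197))
im=f['img'][180:390,190:370]; cv2.imwrite('pics/c2.png',cv2.resize(im,None,fx=2.85,fy=2.85,interpolation=2))
E
```

```text
bar [ 0.63128506 -0.08733939  0.28110018] [ 0.59444405 -0.26701369  0.28051259] 0.1834133585136189
knob [0.663  0.0523 0.1649]
ball [0.5955 0.066  0.0505]
foot hole1 [ 0.6644 -0.1315  0.0267]
hole2 [ 0.5449 -0.1099  0.0271]
lever [ 0.549  -0.0446  0.1509]
jar [ 0.5398 -0.3215  0.0709]
plug [ 0.473  -0.0887  0.0253]
table [0.3032 0.0533 0.0008]
housing [ 0.5691 -0.148   0.1085]
endblock [0.6312 0.018  0.1374]
scene bar [ 0.60142054 -0.25125071  0.27882243] [ 0.64032235 -0.0784479   0.27830974]
```

View pics/c1.png

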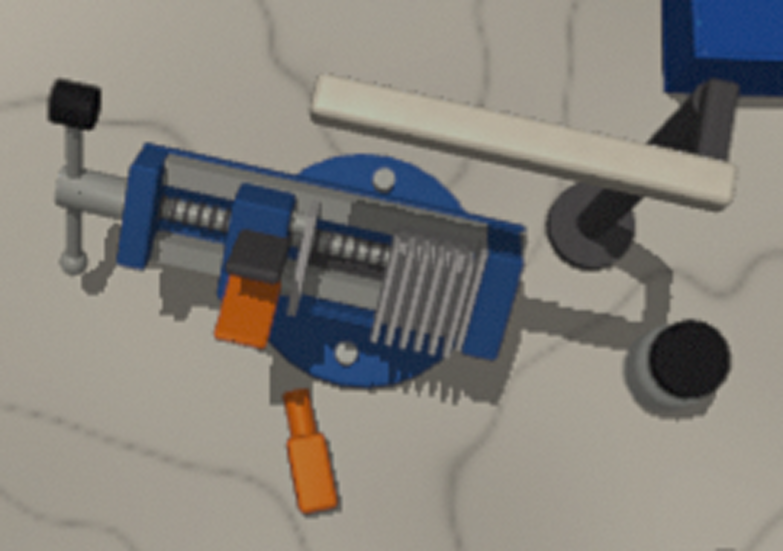

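View pics/c2.png

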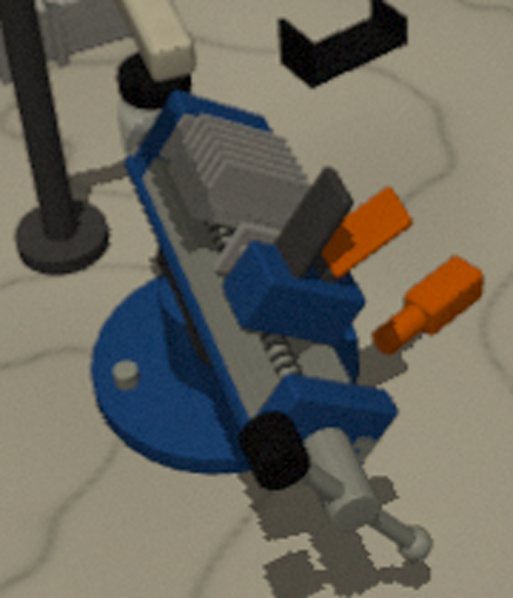

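```bash
cat >> h.py <<'E'
def axes(psi):
    h=np.array([np.cos(psi),-np.sin(psi),0]); y=np.array([np.sin(psi),np.cos(psi),0]); k=np.array([0,0,1.])
    t=np.radians(35); return np.stack([np.cos(t)*h+np.sin(t)*k, y, -np.sin(t)*h+np.cos(t)*k],1)
E
python3 - <<'E'
from h import *
for n in('top','scene'):
    f=load(n+'0.png'); C=cloud(f); hsv=cv2.cvtColor(f['img'],cv2.COLOR_BGR2HSV)
    P=C.reshape(-1,3); H=hsv.reshape(-1,3)
    m=(abs(P[:,2]-.28)<.007)&(P[:,0]>.5)&(P[:,0]<.75)&(abs(P[:,1]+.17)<.15)&(H[:,2]>90)
    r=cv2.minAreaRect((P[m,:2]*1000).astype(np.float32)); Q=P[m,:2]; e=np.linalg.svd(Q-Q.mean(0),full_matrices=False)[2][0]
    psi=np.degrees(np.arctan2(e[0],e[1])); print(n,m.sum(),r,psi%180,np.median(P[m,2]))
    A=axes(np.radians(12.)); o=np.array([.605,-.121,.085]); L=(P-o)@A*1000
    box=(abs(L[:,0])<60)&(L[:,1]>-100)&(L[:,1]<155)&(L[:,2]>5)&(L[:,2]<110)
    blue=box&(H[:,0]>95)&(H[:,0]<130)&(H[:,1]>120)
    q=L[blue]
    for lo,hi in((-95,-55),(120,155),(20,100)):
        s=q[(q[:,1]>lo)&(q[:,1]<hi)]
        if len(s)==0: continue
        hz=np.histogram(s[:,2],np.arange(4,110,2)); i=hz[0].argsort()[::-1][:5]
        print(lo,'ztop modes',[(hz[1][j],hz[0][j]) for j in i]); 
        t=s[s[:,2]>np.percentile(s[:,2],60)]; print('  y,x,z ranges of upper',np.percentile(t,[2,98],axis=0).round(1).tolist())
    print('all y hist',np.percentile(q,[1,99],axis=0).round(1).tolist())
    for nm,mm in (('orange',box&(H[:,0]<15)&(H[:,1]>170)),):
        print(nm,np.percentile(L[mm],[2,50,98],axis=0).round(1).tolist())
E
```

```text
top 2276 ((613.9706420898438, -177.8782958984375), (204.22691345214844, 47.41699981689453), 86.73046875) 10.985262022211641 0.28043324793248275
-95 ztop modes [(np.int64(58), np.int64(247)), (np.int64(60), np.int64(99)), (np.int64(56), np.int64(63)), (np.int64(54), np.int64(9)), (np.int64(20), np.int64(9))]
  y,x,z ranges of upper [[-27.5, -81.8, 59.1], [32.5, -63.8, 62.0]]
120 ztop modes [(np.int64(42), np.int64(186)), (np.int64(44), np.int64(106)), (np.int64(40), np.int64(50)), (np.int64(6), np.int64(25)), (np.int64(8), np.int64(23))]
  y,x,z ranges of upper [[-28.5, 131.9, 43.2], [29.2, 147.4, 45.7]]
20 ztop modes [(np.int64(60), np.int64(110)), (np.int64(58), np.int64(100)), (np.int64(8), np.int64(43)), (np.int64(6), np.int64(41)), (np.int64(56), np.int64(32))]
  y,x,z ranges of upper [[-24.1, 52.7, 59.0], [31.7, 83.2, 62.4]]
all y hist [[-37.8, -81.5, 5.3], [35.0, 147.0, 62.0]]
orange [[-28.5, 48.4, 71.7], [-18.6, 62.2, 91.9], [-9.3, 76.1, 109.5]]
scene 1242 ((614.6762084960938, -175.3267364501953), (202.90492248535156, 42.41102981567383), 84.47359466552734) 11.54412849497993 0.27894990326299846
-95 ztop modes [(np.int64(56), np.int64(104)), (np.int64(58), np.int64(40)), (np.int64(54), np.int64(16)), (np.int64(44), np.int64(12)), (np.int64(22), np.int64(10))]
  y,x,z ranges of upper [[-26.3, -79.7, 56.8], [32.6, -62.3, 58.8]]
120 ztop modes [(np.int64(40), np.int64(178)), (np.int64(42), np.int64(110)), (np.int64(34), np.int64(54)), (np.int64(30), np.int64(54)), (np.int64(38), np.int64(52))]
  y,x,z ranges of upper [[-29.4, 134.6, 40.3], [31.6, 150.3, 43.2]]
20 ztop modes [(np.int64(58), np.int64(185)), (np.int64(56), np.int64(104)), (np.int64(44), np.int64(63)), (np.int64(54), np.int64(63)), (np.int64(50), np.int64(62))]
  y,x,z ranges of upper [[-27.8, 56.5, 50.7], [32.7, 86.5, 59.6]]
all y hist [[-29.6, -77.7, 5.6], [35.3, 150.7, 59.4]]
orange [[-28.1, 51.4, 65.9], [-18.0, 66.9, 88.6], [-6.7, 78.5, 108.3]]
```

```bash
cat >> h.py <<'E'
A=axes(np.radians(11.7)); O=np.array([.607,-.1215,.085])
def h2w(p): return O+A@(np.array(p,float)/1000)
def w2h(P): return (np.asarray(P)-O)@A*1000
def rel(P,Rt):
    s=manip.state(); R0=q2R(s['tool_rot']); 
    d=R0.inv().apply(np.array(P)-s['tool_pos'])*10; r=(R0.inv()*R.from_matrix(Rt)).as_rotvec()/np.pi
    print('row',d.round(3).tolist(),r.round(4).tolist())
def tool(z,y): # columns
    z=np.array(z)/np.linalg.norm(z); y=np.array(y)-z*np.dot(z,y); y/=np.linalg.norm(y); return np.stack([np.cross(y,z),y,z],1)
def rep():
    s=manip.state(); M=q2R(s['tool_rot']).as_matrix(); hp=s['tool_pos']-M[:,2]*manip.hold_point_z
    print('t',round(s['time'],2),'hold(head)',w2h(hp).round(1),'F(head)',(np.array(s['contact_force'])@A).round(1),'w',round(s['gripper_width']*85.4,1),'gf',round(s['grasp_force'],1))
    print('toolz,y(head)',(A.T@M[:,2]).round(3),(A.T@M[:,1]).round(3),'q',np.round(s['joint_pos'],2))
E
python3 - <<'E'
from h import *
for n in('top','scene'):
    f=load(n+'0.png'); L=w2h(cloud(f).reshape(-1,3)); H=cv2.cvtColor(f['img'],cv2.COLOR_BGR2HSV).reshape(-1,3)
    g=(H[:,1]<70)&(abs(L[:,0])<28)&(L[:,2]>28)&(L[:,2]<100)&(L[:,1]>-62)&(L[:,1]<50)
    q=L[g]; print(n,'z hist'); 
    hh=np.histogram2d(q[:,1],q[:,2],[np.arange(-62,52,3),[28,40,50,56,60,64,70,80,110]])
    for e,r in zip(hh[1],hh[0].astype(int)): print(int(e),r)
    k=(H[:,2]<50)&(L[:,1]>150)&(L[:,1]<210)&(L[:,2]>30)&(L[:,2]<110); print('knob',k.sum(),np.percentile(L[k],[3,50,97],axis=0).round(1).tolist())
z=-A[:,2]
for sg in(1,-1):
    T=tool(z,sg*A[:,0])
    for dz in (100,0):
        P=h2w([0,64,98+dz])+T[:,2]*.0187; print(sg,dz,P); rel(P,T)
rep()
E
```

```text
top z hist
-62 [ 7 14 17 48  1  0  0  0]
-59 [8 8 0 1 0 0 0 0]
-56 [ 3  3  2  1 13 34  0  0]
-53 [50 20  8 12  6 10  0  0]
-50 [14  0  0  0  1  1  0  0]
-47 [ 8  9  5  5 10 45  0  0]
-44 [52 10  7  4  3  3  0  0]
-41 [17  0  0  0  3  3  0  0]
-38 [13 15 10  6 20 38  0  0]
-35 [52  1  0  0  0  0  0  0]
-32 [13  0  0  0  5  7  0  0]
-29 [21 13 11  7 18 29  0  0]
-26 [51  0  0  0  0  0  0  0]
-23 [10  0  0  1  7 16  0  0]
-20 [26 10 10  3 13 27  0  0]
-17 [56  1  0  0  0  0  0  0]
-14 [ 6  2  1  1  7 22  0  0]
-11 [12  8  5  6  7 19  0  0]
-8 [0 0 0 0 0 0 0 0]
-5 [0 0 0 0 0 0 0 0]
-2 [0 0 0 0 0 0 0 0]
1 [0 0 0 0 0 0 0 0]
4 [0 0 0 0 0 0 0 0]
7 [0 0 0 0 0 0 0 0]
10 [0 0 0 0 0 0 0 0]
13 [0 0 0 0 0 0 0 0]
16 [2 0 0 0 0 0 0 0]
19 [0 0 0 0 0 0 0 0]
22 [0 0 0 0 0 0 0 0]
25 [1 0 0 0 0 0 0 0]
28 [1 0 0 0 0 0 0 0]
31 [0 0 0 0 0 0 0 0]
34 [4 4 1 3 2 0 0 0]
37 [ 1  1  1 27 28  0  0  0]
40 [ 0  1  4 23 14  0  0  0]
43 [ 0 13 13  0  0  0  0  0]
46 [ 0 14 11  0  0  1  2  7]
knob 229 [[48.6, 172.9, 43.4], [61.2, 183.6, 51.9], [70.1, 195.7, 55.1]]
scene z hist
-62 [6 7 5 2 0 0 0 0]
-59 [11  7  2  2  0  
[... 828 characters left out ...]
8  0  0  0  0]
43 [5 8 5 5 0 0 0 0]
46 [0 0 0 0 0 0 0 2]
knob 493 [[49.2, 175.9, 32.3], [64.0, 193.6, 45.8], [71.2, 199.9, 52.9]]
1 100 [ 0.5192729  -0.03797464  0.23187396]
row [-5.143, -5.426, -0.359] [-0.1543, -0.1494, 0.475]
1 0 [ 0.57543882 -0.04960604  0.14995876]
row [-5.716, -5.409, 0.46] [-0.1543, -0.1494, 0.475]
-1 100 [ 0.5192729  -0.03797464  0.23187396]
row [-5.143, -5.426, -0.359] [0.1504, -0.1554, -0.4909]
-1 0 [ 0.57543882 -0.04960604  0.14995876]
row [-5.716, -5.409, 0.46] [0.1504, -0.1554, -0.4909]
t 0.1 hold(head) [-419.7  620.1  451.1] F(head) [-1.4  0.1 -0.1] w 85.4 gf 0.0
toolz,y(head) [-0.574 -0.002 -0.819] [ 0.021  1.    -0.017] q [ 1.22  0.05  1.61  0.    1.48 -0.12]
```

```bash
J="python3 -m jog"
python3 -m jog '[-1,-1,-1,0,0,0, -1,-1,-1,0,0,0, -1,-1,-1,0,0,0, -1,-1,-1,0,0,0]'
python3 -m jog '[-1,-1,0,0,0,0, -1,-1,0,0,0,0, -1,-1,0,0,0,0, -1,-1,0,0,0,0]'
python3 -m jog '[-1,-1,0,0,0,0, -1,-1,0,0,0,0, -1,-1,0,0,0,0, -1,-1,0,0,0,0]'
python3 -m jog '[0,0,0,-0.05,-0.05,0.158, 0,0,0,-0.1,-0.1,0.316, 0,0,0,-0.154,-0.149,0.475, 0,0,0,-0.154,-0.149,0.475, 0,0,0,-0.154,-0.149,0.475, 0,0,0,-0.154,-0.149,0.475, 0,0,0,-0.154,-0.149,0.475, 0,0,0,-0.154,-0.149,0.475]'
python3 - <<'E'
from h import *
rep(); T=tool(-A[:,2],A[:,0]); rel(h2w([0,64,178])+T[:,2]*.0187,T)
print(manip.state()['tool_pos'])
E
```

```text
time: 0.6
tool_pos: [0.2192, 0.4878, 0.2995]
tool_rot: [0.001, 0.117, 0.993, 0.003]
contact_force: [-1.0, -0.5, 0.4]
gripper_width: 1.0
grasp_force: 0.0
time: 1.1
tool_pos: [0.2918, 0.3679, 0.2952]
tool_rot: [-0.001, 0.116, 0.993, -0.0]
contact_force: [0.0, -0.2, -0.0]
gripper_width: 1.005
grasp_force: 0.0
time: 1.6
tool_pos: [0.3663, 0.2485, 0.2958]
tool_rot: [-0.001, 0.115, 0.993, 0.0]
contact_force: [-0.1, -0.7, 0.7]
gripper_width: 1.0
grasp_force: 0.0
time: 2.6
tool_pos: [0.365, 0.2498, 0.2963]
tool_rot: [0.216, 0.702, 0.654, 0.179]
contact_force: [-1.0, 0.4, -0.3]
gripper_width: 0.998
grasp_force: 0.0
t 2.6 hold(head) [-133.8  313.8  370.9] F(head) [-1.   0.2  0.4] w 85.2 gf 0.0
toolz,y(head) [-0.042  0.041 -0.998] [ 0.992  0.121 -0.037] q [ 0.72 -0.75  2.15 -0.43  1.36  0.8 ]
row [-2.733, 1.103, 1.767] [-0.0127, -0.0137, 0.0384]
[0.36502852 0.24980655 0.2963265 ]
```

```bash
python3 -m jog '[-1,0.4,0.4,-0.013,-0.014,0.038, -1,0.4,0.4,-0.013,-0.014,0.038, -1,0.4,0.4,-0.013,-0.014,0.038, -1,0.4,0.4,-0.013,-0.014,0.038]' >/dev/null
python3 -m jog '[-1,0.4,0.5,0,0,0, -1,0.4,0.5,0,0,0, -1,0.4,0.5,0,0,0, -1,0.4,0.5,0,0,0]' >/dev/null
python3 - <<'E'
from h import *
rep(); T=tool(-A[:,2],A[:,0]); rel(h2w([-4,64,140])+T[:,2]*.0187,T)
E
```

```text
t 3.6 hold(head) [-42.7 121.9 274.7] F(head) [-0.1 -0.2 -0.6] w 85.6 gf 0.0
toolz,y(head) [-0.001 -0.001 -1.   ] [ 1.     0.006 -0.001] q [-0.01 -0.92  2.28 -0.12  1.18  0.2 ]
row [-0.58, 0.385, 1.347] [-0.0003, 0.0003, 0.002]
```

```bash
python3 -m jog '[-0.58,0.385,0.5,0,0,0.002, -0.58,0.385,1,0,0,0.002, -0.58,0.385,1,0,0,0.002, -0.58,0.385,1,0,0,0.002]' >/dev/null
python3 -m jog '[0,0,0.2,0,0,0, 0,0,0.34,0,0,0, 0,0,0.34,0,0,0]' >/dev/null
python3 - <<'E'
from h import *
rep()
f=grab('scene','s1.png'); g=grab('top','t1.png')
a=cv2.resize(f['img'][130:350,180:400],None,fx=1.8,fy=1.8); b=cv2.resize(g['img'][110:330,200:420],None,fx=1.8,fy=1.8)
cv2.imwrite('pics/m1.png',np.hstack([a,b]))
E
```

```text
t 4.47 hold(head) [ -3.9  63.2 140.8] F(head) [-1.2  0.2  0.1] w 85.5 gf 0.0
toolz,y(head) [-0.    -0.002 -1.   ] [ 1.  0. -0.] q [-0.22 -0.58  2.25  0.01  0.86 -0.02]
```

View pics/m1.png

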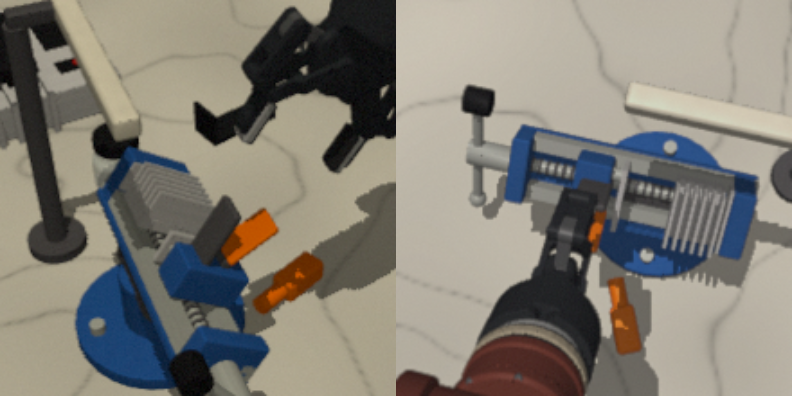

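```bash
python3 - <<'E'
from h import *
ims=[]
for n,(u0,v0) in (('top0.png',(270,180)),('scene0.png',(270,220))):
    f=load(n); im=cv2.resize(f['img'][v0:v0+90,u0:u0+90],None,fx=4.4,fy=4.4,interpolation=2)
    for p,c in (([14,49,98],(0,255,0)),([14,79,98],(0,255,255)),([-30,49,98],(0,255,0)),([-30,79,98],(0,255,255)),([-32,79,59],(255,255,255)),([32,47,59],(255,255,255)),([32,81,59],(255,255,255)),([-32,47,59],(255,255,255))):
        q=(w2px(f,h2w(p))[0]-[u0,v0]+.5)*4.4; cv2.circle(im,tuple(int(a) for a in q),3,c,-1)
    ims.append(im)
cv2.imwrite('pics/m2.png',np.hstack(ims))
E
```

```text
(no output)
```

View pics/m2.png

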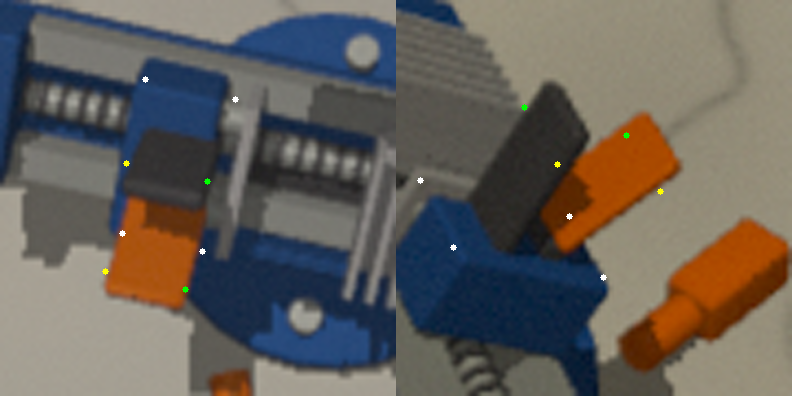

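```bash
python3 -m jog '[0.02,0.03,0.1,0,0,0, 0.02,0.03,0.2,0,0,0, 0.02,0.03,0.3,0,0,0, 0.02,0.03,0.42,0,0,0, 0.02,0.03,0.42,0,0,0]' >/dev/null
python3 -c "from h import *; rep()"
python3 -m jog '[0,0,0,0,0,0, 0,0,0,0,0,0, 0,0,0,0,0,0, 0,0,0,0,0,0]' 40 >/dev/null
python3 -c "from h import *; rep()"
```

```text
t 5.2 hold(head) [-2.3 63.7 97.1] F(head) [-0.1 -0.2 -0.3] w 85.5 gf 0.0
toolz,y(head) [-0.004 -0.003 -1.   ] [ 1.    -0.002 -0.004] q [-0.22 -0.45  2.23  0.01  0.76 -0.01]
t 5.7 hold(head) [-0.5 63.8 98.7] F(head) [-0.7  0.2  0.7] w 40.2 gf 0.0
toolz,y(head) [ 0.    -0.003 -1.   ] [ 1.    -0.001  0.   ] q [-0.22 -0.46  2.22  0.01  0.76 -0.01]
```

```bash
python3 -m jog '[0,0,0,0,0,0, 0,0,0,0,0,0, 0,0,0,0,0,0, 0,0,0,0,0,0]' 0 >/dev/null
python3 -c "
from h import *; rep()
f=grab('scene','s2.png'); g=grab('top','t2.png')
a=cv2.resize(f['img'][130:350,180:400],None,fx=1.8,fy=1.8); b=cv2.resize(g['img'][110:330,200:420],None,fx=1.8,fy=1.8)
cv2.imwrite('pics/m3.png',np.hstack([a,b]))"
```

```text
t 6.2 hold(head) [-0.8 63.8 98.5] F(head) [-0.3  0.5 -0.8] w 0.0 gf 0.0
toolz,y(head) [-0.    -0.003 -1.   ] [ 1.    -0.001 -0.   ] q [-0.22 -0.46  2.22  0.01  0.76 -0.01]
```

View pics/m3.png

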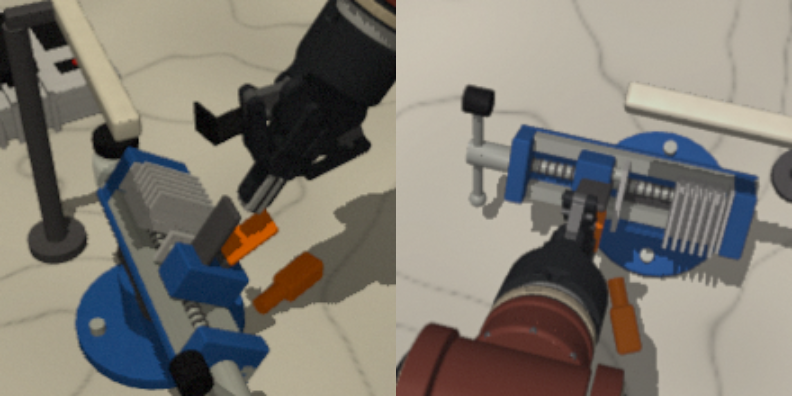

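```bash
python3 - <<'E'
from h import *
s=manip.state(); print(s['tool_pos'],s['tool_rot'])
for n,o in(('s2.png',(180,130)),('t2.png',(200,110))):
    f=load(n); p=w2px(f,s['tool_pos'])[0]; print(n,p,((p-o)*1.8).round(),(w2px(f,h2w([0,64,98]))[0]-o)*1.8)
f=load('s2.png')
for u,v in((258,188),(262,200),(265,235),(222,230),(125,115)): 
    print((u,v),px2w(f,180+u/1.8,130+v/1.8).round(3),w2h(px2w(f,180+u/1.8,130+v/1.8)).round(1))
f=load('t2.png')
for u,v in((577,218),(585,205),(590,190)): 
    print((u,v),px2w(f,200+(u-396)/1.8,110+v/1.8).round(3),w2h(px2w(f,200+(u-396)/1.8,110+v/1.8)).round(1))
E
```

```text
[ 0.5744679  -0.04963426  0.1498386 ] [0.23387628 0.7403854  0.60126384 0.18871443]
s2.png [303.94317127 261.69856734] [223. 237.] [233.96289543 220.23067069]
t2.png [307.52275696 222.72674666] [194. 203.] [190.52765867 209.90948407]
(258, 188) [ 0.549 -0.035  0.201] [  6.   72.7 137.2]
(262, 200) [ 0.548 -0.032  0.19 ] [ -1.8  75.9 129.7]
(265, 235) [ 0.546 -0.031  0.152] [-25.6  76.6  99.6]
(222, 230) [ 0.581 -0.039  0.17 ] [14.3 75.4 93.3]
(125, 115) [ 0.634 -0.081  0.279] [126.   44.9 148.5]
(577, 218) [ 0.535 -0.043  0.288] [ 45.6  61.8 216.2]
(585, 205) [ 0.544 -0.049  0.288] [ 54.4  58.3 210.2]
(590, 190) [ 0.583 -0.05   0.164] [14.2 65.2 86. ]
```

```bash
python3 - <<'E'
from h import *
for a,b in(('scene0.png','s2.png'),('top0.png','t2.png')):
    f0,f1=load(a),load(b); C0,C1=w2h(cloud(f0)),w2h(cloud(f1))
    ch=(f0['z_map']-f1['z_map']>.006)&(f1['z_map']>0)&(abs(C1[...,0])<70)&(C1[...,1]>30)&(C1[...,1]<110)&(C1[...,2]<190)
    P=C1[ch]; print(a,ch.sum())
    for lo in range(60,190,10):
        q=P[(P[:,2]>=lo)&(P[:,2]<lo+10)]
        if len(q)>2: print(lo,len(q),np.percentile(q[:,0],[5,50,95]).round(),np.percentile(q[:,1],[5,50,95]).round())
    # orig post/lever
    q=C0[(abs(C0[...,0])<40)&(C0[...,1]>40)&(C0[...,1]<90)&(C0[...,2]>64)&(C0[...,2]<125)]
    for lo in range(64,125,6):
        r=q[(q[:,2]>=lo)&(q[:,2]<lo+6)]
        if len(r)>2: print('  orig',lo,len(r),np.percentile(r[:,0],[3,25,50,75,97]).round(),np.percentile(r[:,1],[3,97]).round())
E
```

```text
scene0.png 1593
110 35 [-5.  5.  6.] [57. 71. 76.]
120 112 [-12.   5.  12.] [60. 72. 76.]
130 137 [-12.   6.  13.] [59. 72. 76.]
140 137 [-13.   6.  13.] [60. 71. 76.]
150 117 [-14.   4.  14.] [67. 75. 78.]
160 313 [-28.   6.  32.] [56. 76. 78.]
170 316 [-39.   9.  41.] [55. 76. 79.]
180 417 [-43.  11.  48.] [53. 76. 82.]
  orig 64 108 [-12.  -8.   9.  14.  16.] [54. 79.]
  orig 70 116 [-14. -11.   9.  15.  16.] [53. 79.]
  orig 76 132 [-17. -14. -12.  14.  16.] [53. 79.]
  orig 82 125 [-21. -17. -15.  15.  16.] [51. 79.]
  orig 88 134 [-25. -20. -18.  14.  16.] [52. 79.]
  orig 94 130 [-26. -23. -21.  14.  15.] [51. 79.]
  orig 100 136 [-29. -26. -24.  14.  16.] [51. 79.]
  orig 106 142 [-31. -29.  10.  14.  15.] [50. 78.]
  orig 112 3 [11. 11. 11. 12. 14.] [63. 74.]
top0.png 115
130 3 [3. 5. 6.] [53. 53. 54.]
140 3 [5. 5. 6.] [53. 55. 57.]
160 22 [ 9. 13. 26.] [50. 52. 57.]
170 45 [14. 22. 32.] [52. 58. 75.]
180 30 [12. 15. 34.] [47. 52. 80.]
  orig 64 21 [ 3. 14. 14. 14. 15.] [50. 77.]
  orig 70 66 [-13. -12. -10.  14.  15.] [48. 76.]
  orig 76 77 [-16. -14. -13.  14.  15.] [49. 77.]
  orig 82 95 [-19. -17. -15.  14.  15.] [48. 77.]
  orig 88 82 [-22. -20. -19.  14.  15.] [49. 76.]
  orig 94 95 [-25. -23. -21.  14.  15.] [48. 76.]
  orig 100 81 [-28. -26. -24.  14.  15.] [48. 76.]
  orig 106 148 [-33. -29. -27.  13.  15.] [49. 76.]
  orig 112 57 [-30.   9.  11.  13.  15.] [50. 76.]
```

```bash
python3 - <<'E'
from h import *
for a,b in(('scene0.png','s1.png'),('top0.png','t1.png')):
    f0,f1=load(a),load(b); C1=w2h(cloud(f1))
    ch=(f0['z_map']-f1['z_map']>.006)&(f1['z_map']>0)&(abs(C1[...,0])<80)&(C1[...,1]>30)&(C1[...,1]<110)&(C1[...,2]<260)
    P=C1[ch]; print(a,ch.sum())
    for lo in range(100,260,8):
        q=P[(P[:,2]>=lo)&(P[:,2]<lo+8)]
        if len(q)>2: print(lo,len(q),np.percentile(q[:,0],[2,20,50,80,98]).round(),np.percentile(q[:,1],[5,50,95]).round())
# now: orange pixels and depth lost in s2
f0,f1=load('scene0.png'),load('s2.png')
for f in(f0,f1):
    h=cv2.cvtColor(f['img'],cv2.COLOR_BGR2HSV); C=w2h(cloud(f)); m=(h[...,0]<15)&(h[...,1]>150)&(C[...,2]>60)&(abs(C[...,1]-64)<30)&(abs(C[...,0])<40)
    print(m.sum(),np.percentile(C[m],[2,50,98],axis=0).round(1).tolist())
# sample rays: would finger point be visible?
cam=w2h(f1['xyz']); print('cam',cam)
E
```

```text
scene0.png 3449
164 19 [-50. -47. -46.  45.  45.] [56. 63. 72.]
172 132 [-54. -48. -45.  45.  51.] [55. 69. 75.]
180 173 [-59. -48.  40.  50.  53.] [56. 70. 75.]
188 174 [-60. -48.  40.  51.  52.] [57. 70. 75.]
196 176 [-59. -48.  40.  51.  53.] [57. 70. 75.]
204 163 [-57. -49. -45.  51.  54.] [57. 70. 76.]
212 227 [-72. -52.  35.  53.  69.] [55. 74. 77.]
220 413 [-75. -56.  38.  67.  70.] [55. 73. 77.]
228 472 [-76. -39.  26.  59.  69.] [55. 74. 81.]
236 524 [-73. -32.  21.  44.  68.] [51. 75. 81.]
244 483 [-71. -33.  19.  61.  67.] [52. 75. 82.]
252 485 [-70. -35.  16.  58.  66.] [58. 75. 84.]
top0.png 621
188 3 [39. 40. 42. 44. 46.] [52. 52. 52.]
212 6 [43. 46. 47. 49. 51.] [50. 50. 51.]
220 86 [44. 63. 69. 70. 71.] [50. 61. 73.]
228 102 [25. 40. 65. 69. 70.] [51. 60. 72.]
236 134 [22. 32. 35. 68. 69.] [47. 55. 78.]
244 138 [23. 27. 66. 67. 68.] [47. 62. 79.]
252 142 [17. 20. 25. 66. 67.] [46. 61. 80.]
496 [[-29.6, 51.6, 67.1], [-19.4, 67.3, 89.4], [-8.1, 78.9, 109.3]]
3341 [[-26.2, 36.1, 72.6], [30.4, 70.8, 367.5], [37.8, 93.2, 430.1]]
cam [457.97977806 593.98841472 415.61454253]
```

```bash
sed -i "s/hp=s\['tool_pos'\]-M\[:,2\]\*manip.hold_point_z/hp=s['tool_pos']-M[:,2]*(manip.hold_point_z+.033)/" h.py
python3 -m jog '[0,0,0,0,0,0, 0,0,0,0,0,0, 0,0,0,0,0,0, 0,0,0,0,0,0]' 85 >/dev/null
python3 -m jog '[0,0,0.08,0,0,0, 0,0,0.16,0,0,0, 0,0,0.24,0,0,0, 0.01,0.01,0.33,0,0,0, 0.01,0.01,0.33,0,0,0]' >/dev/null
python3 -c "from h import *; rep()"
python3 -m jog '[0,0,0,0,0,0, 0,0,0,0,0,0, 0,0,0,0,0,0, 0,0,0,0,0,0]' 40 >/dev/null
python3 -c "
from h import *; rep()
f1=grab('scene','s3.png');f0=load('s2.png');C1=w2h(cloud(f1))
ch=(abs(f0['z_map']-f1['z_map'])>.004)&(f1['z_map']>0)&(abs(C1[...,0])<70)&(C1[...,1]>30)&(C1[...,1]<110)&(C1[...,2]<130)
P=C1[ch]
for lo in range(60,130,8):
    q=P[(P[:,2]>=lo)&(P[:,2]<lo+8)]
    if len(q)>2: print(lo,len(q),np.percentile(q[:,0],[2,20,50,80,98]).round(),np.percentile(q[:,1],[5,50,95]).round())
"
```

```text
t 7.42 hold(head) [-0.6 64.9 97.5] F(head) [-0.  -1.  -0.5] w 85.0 gf 0.0
toolz,y(head) [-0.002 -0.003 -1.   ] [ 1.    -0.001 -0.002] q [-0.21 -0.36  2.2   0.    0.69 -0.01]
t 7.92 hold(head) [-4.8 65.1 97.5] F(head) [-11.    0.1   9.9] w 39.9 gf 6.3
toolz,y(head) [-0.011 -0.003 -1.   ] [ 1.    -0.001 -0.011] q [-0.21 -0.36  2.21  0.    0.7  -0.01]
60 7 [-2. 14. 16. 17. 21.] [56. 63. 82.]
68 11 [-15. -10.  -9.  -8.  12.] [58. 70. 79.]
76 51 [-25. -11. -10.   9.  22.] [59. 69. 78.]
84 135 [-30. -15. -12.  22.  27.] [57. 72. 78.]
92 155 [-38. -16. -14.  27.  29.] [54. 70. 77.]
100 167 [-36. -18. -16.  27.  30.] [55. 71. 77.]
108 197 [-37. -25. -19.  26.  29.] [53. 71. 77.]
116 133 [-36. -27. -25.  26.  30.] [58. 72. 77.]
124 133 [-50. -31. -26.  28.  45.] [57. 76. 79.]
```

```bash
python3 -m jog '[0,0,0,0,0,0, 0,0,0,0,0,0, 0,0,0,0,0,0, 0,0,0,0,0,0]' 15
python3 -c "from h import *; rep()"
```

```text
time: 8.48
tool_pos: [0.5942, -0.0525, 0.1242]
tool_rot: [0.234, 0.74, 0.601, 0.189]
contact_force: [-4.7, 3.5, 4.9]
gripper_width: 0.327
grasp_force: 63.2
t 8.47 hold(head) [ 0.8 65.1 99. ] F(head) [-1.5  2.4  7.1] w 27.9 gf 63.2
toolz,y(head) [ 0.    -0.003 -1.   ] [ 1.    -0.001  0.   ] q [-0.21 -0.36  2.2   0.    0.69 -0.01]
```

```bash
python3 -m jog '[-0.06,0,0,0,0,0, -0.12,0,0,0,0,0, -0.18,0,0,0,0,0, -0.24,0,0,0,0,0, -0.30,0,0,0,0,0, -0.36,0,0,0,0,0, -0.4,0,0,0,0,0, -0.4,0,0,0,0,0]' >/dev/null
python3 -c "from h import *; rep()"
python3 -m jog '[-0.02,0,0,0,0,0, -0.04,0,0,0,0,0, -0.06,0,0,0,0,0, -0.06,0,0,0,0,0]' >/dev/null
python3 -c "from h import *; rep()"
python3 -m jog '[-0.01,0,0,0,0,0, -0.02,0,0,0,0,0, -0.03,0,0,0,0,0, -0.03,0,0,0,0,0]' >/dev/null
python3 -c "from h import *; rep()"
```

```text
t 9.47 hold(head) [ 1.  23.9 98.8] F(head) [ 1.5 -1.7  4.5] w 27.6 gf 63.8
toolz,y(head) [ 0.001 -0.005 -1.   ] [ 1.    -0.001  0.001] q [-0.31 -0.38  2.21  0.09  0.7  -0.16]
t 9.97 hold(head) [ 0.9 18.5 98.8] F(head) [4.7 0.3 2.4] w 27.5 gf 64.3
toolz,y(head) [ 0.001 -0.004 -1.   ] [ 1.    -0.001  0.001] q [-0.33 -0.38  2.21  0.1   0.7  -0.18]
t 10.47 hold(head) [ 0.9 16.2 98.8] F(head) [6.1 3.9 0.9] w 27.8 gf 64.5
toolz,y(head) [ 0.001 -0.002 -1.   ] [ 1.    -0.002  0.001] q [-0.33 -0.38  2.22  0.11  0.7  -0.19]
```

```bash
cat > face.py <<'E'
from h import *
import sys
# y profile of grey (plate/housing) and blue block with both cams
for n in('top','scene'):
    f=grab(n,sys.argv[1]+n+'.png'); L=w2h(cloud(f).reshape(-1,3)); H=cv2.cvtColor(f['img'],cv2.COLOR_BGR2HSV).reshape(-1,3)
    for nm,m,r in (('grey',(H[:,1]<70)&(L[:,2]>50)&(L[:,2]<75),(-66,34)),('blue',(H[:,0]>95)&(H[:,0]<130)&(H[:,1]>120)&(L[:,2]>54)&(L[:,2]<66),(-90,60))):
        q=L[m&(abs(L[:,0])<30)]; h=np.histogram(q[:,1],np.arange(r[0],r[1]+1,2)); print(n,nm,' '.join(f'{int(e)}:{c}' for e,c in zip(h[1],h[0]) if c))
E
python3 -m jog '[-0.01,0,0,0,0,0, -0.02,0,0,0,0,0, -0.03,0,0,0,0,0, -0.03,0,0,0,0,0]' >/dev/null
python3 -c "from h import *; rep()"
python3 face.py a
```

```text
t 10.97 hold(head) [ 0.9 13.6 98.8] F(head) [5.8 6.2 0.2] w 27.7 gf 64.5
toolz,y(head) [ 0.001 -0.002 -1.   ] [ 1.    -0.002  0.001] q [-0.34 -0.38  2.22  0.12  0.7  -0.2 ]
top grey -64:5 -62:36 -60:29 -58:62 -56:6 -52:12 -50:39 -48:36 -42:41 -40:43 -34:26 -32:55 -30:2 -26:14 -24:39 -22:25 -18:1 -16:40 -14:49 -12:41 -10:47 -8:8 -6:5 -4:5 -2:4 32:1
top blue -84:6 -82:37 -80:42 -78:39 -76:40 -74:38 -72:41 -70:39 -68:42 -66:44 -64:25 0:5 2:8 4:9 6:8 8:8 10:7 12:7 14:7 16:8 18:8 20:7 22:7 24:10 26:15 28:29 30:33 32:21
scene grey -62:1 -60:16 -58:27 -56:38 -54:3 -52:2 -50:17 -48:43 -46:9 -42:9 -40:42 -38:15 -34:7 -32:26 -30:32 -26:2 -24:16 -22:27 -20:8 -18:1 -16:9 -14:30 -12:15 -10:20 -8:22 -6:4 -4:2 -2:4 0:8 2:4 4:9 6:7 8:10 10:9 12:6 14:12 16:8 18:12 20:10 22:14 24:24 26:22 28:1
scene blue -84:1 -82:2 -80:5 -78:9 -76:22 -74:13 -72:19 -70:16 -68:9 -66:4 -64:8 -62:2 2:1 4:6 6:4 8:3 10:10 12:7 14:13 16:13 18:10 20:14 22:17 24:21 26:20 28:22 30:41 32:55 34:46 36:3
```

```bash
python3 -m jog '[-0.01,0,0,0,0,0, -0.02,0,0,0,0,0, -0.02,0,0,0,0,0]' >/dev/null
python3 -c "from h import *; rep()"
python3 -m jog '[-0.01,0,0,0,0,0, -0.02,0,0,0,0,0, -0.02,0,0,0,0,0]' >/dev/null
python3 -c "from h import *; rep()"
```

```text
t 11.45 hold(head) [ 1.  12.5 98.8] F(head) [ 7.   9.7 -1.2] w 27.7 gf 64.6
toolz,y(head) [ 0.002  0.    -1.   ] [ 1.    -0.002  0.002] q [-0.34 -0.38  2.22  0.13  0.7  -0.21]
t 11.82 hold(head) [ 0.9 11.4 98.8] F(head) [ 7.8 14.7 -1.8] w 27.6 gf 64.7
toolz,y(head) [ 0.002  0.002 -1.   ] [ 1.    -0.003  0.002] q [-0.35 -0.38  2.22  0.13  0.7  -0.22]
```

```bash
python3 -m jog '[0,0,0,0,0,0, 0,0,0,0,0,0, 0,0,0,0,0,0, 0,0,0,0,0,0]' 80 >/dev/null
python3 -c "from h import *; rep()"
python3 -m jog '[0,0,-0.2,0,0,0, 0,0,-0.5,0,0,0, 0,0,-0.9,0,0,0, 0,0,-0.9,0,0,0]' >/dev/null
python3 -c "from h import *; rep()"
python3 face.py b
python3 -c "
from h import *
for n in ('b'+x+'.png' for x in('top','scene')):
    f=load(n); H=cv2.cvtColor(f['img'],cv2.COLOR_BGR2HSV); C=w2h(cloud(f)); m=(H[...,0]<15)&(H[...,1]>150)&(C[...,2]>60)&(C[...,2]<115)&(abs(C[...,1]-14)<40)&(abs(C[...,0])<40)
    print(n,np.percentile(C[m],[2,50,98],axis=0).round(1).tolist())
    k=(H[...,2]<50)&(C[...,1]>150)&(C[...,1]<210)&(C[...,2]>30)&(C[...,2]<110); print('knob',k.sum(),np.percentile(C[k],[3,50,97],axis=0).round(1).tolist())
"
```

```text
t 12.32 hold(head) [ 0.4  8.5 98.7] F(head) [-0.5 -0.1 -0.4] w 79.6 gf 0.0
toolz,y(head) [ 0.    -0.004 -1.   ] [ 1.    -0.002  0.   ] q [-0.35 -0.38  2.22  0.13  0.7  -0.22]
t 12.82 hold(head) [  3.8   8.7 192.1] F(head) [-0.1  0.2 -0.9] w 79.9 gf 0.0
toolz,y(head) [ 0.008 -0.005 -1.   ] [ 1.    -0.001  0.008] q [-0.37 -0.64  2.25  0.12  0.92 -0.21]
top grey -64:5 -62:35 -60:27 -58:62 -56:7 -52:11 -50:42 -48:35 -44:1 -42:38 -40:45 -34:25 -32:55 -30:1 -26:13 -24:38 -22:25 -16:40 -14:25 -12:15 -10:22 -8:25 -6:2 -4:3 -2:4 0:8 2:9 4:6 6:3 8:3 10:3 12:4 14:4 16:3 18:3 20:4 22:4 24:4 26:2 28:2 30:1
top blue -84:4 -82:36 -80:43 -78:37 -76:43 -74:41 -72:40 -70:36 -68:40 -66:43 -64:24 2:1 4:10 6:13 8:11 10:10 12:10 14:11 16:12 18:11 20:11 22:11 24:12 26:11 28:13 30:32 32:40 34:40 36:8
scene grey -62:4 -60:12 -58:37 -56:41 -54:6 -52:4 -50:21 -48:43 -46:16 -44:3 -42:15 -40:36 -38:18 -36:1 -34:5 -32:29 -30:31 -28:3 -26:2 -24:23 -22:24 -20:10 -18:2 -16:6 -14:35 -12:16 -10:10 -8:26 -6:21 -4:3 0:1 2:6 4:9 6:8 8:7 10:8 12:11 14:7 16:9 18:11 20:12 22:10 24:10 26:17 28:27 30:11 32:1
scene blue -82:3 -80:6 -78:9 -76:11 -74:26 -72:20 -70:16 -68:9 -66:5 -64:5 -62:2 8:6 10:7 12:6 14:11 16:5 18:14 20:7 22:14 24:19 26:9 28:17 30:27 32:23 34:49 36:74 38:16
btop.png [[-27.6, 21.1, 73.8], [-18.5, 25.3, 90.9], [7.5, 29.0, 111.2]]
knob 223 [[49.4, 172.8, 43.6], [61.2, 183.4, 52.0], [70.1, 195.4, 55.7]]
bscene.png [[-29.4, 3.0, 66.1], [-19.0, 19.3, 88.6], [-8.4, 30.7, 109.1]]
knob 481 [[49.4, 176.1, 32.0], [64.2, 193.5, 45.6], [71.1, 199.8, 53.1]]
```

```bash
cat >> h.py <<'E'
TO=manip.hold_point_z+.033
def d(a): a=np.radians(a); hx=np.array([A[0,0],A[1,0],0]); hx/=np.linalg.norm(hx); return np.sin(a)*hx-np.cos(a)*np.array([0,0,1.])
def goal(hp,a,ydir=1,back=0):  # hold point at head coords hp (mm), lean a deg
    T=tool(d(a),ydir*A[:,1]); rel(h2w(hp)+T[:,2]*(TO-back/1000),T)
E
python3 -m jog '[0.6,-0.3,-0.2,0,0,0, 1,-0.3,-0.3,0,0,0, 1,-0.3,-0.3,0,0,0, 1,-0.3,-0.3,0,0,0]' 60 >/dev/null
python3 -m jog '[0.5,0,0,0,0,0, 0.7,0,0,0,0,0, 0.7,0,0,0,0,0, 0.7,0,0,0,0,0]' >/dev/null
python3 -c "
from h import *; rep(); goal([60,185,43],10,1,100); goal([60,185,43],10,-1,100); print(manip.state()['tool_pos'])"
```

```text
t 13.93 hold(head) [-29.8 177.8 217.3] F(head) [ 0.4 -0.2  0.6] w 60.3 gf 0.0
toolz,y(head) [-0.002 -0.005 -1.   ] [ 1.    -0.003 -0.002] q [ 0.11 -0.61  2.23 -0.23  0.95  0.4 ]
row [0.081, 1.104, 0.786] [0.1075, 0.1097, -0.4926]
row [0.081, 1.104, 0.786] [0.1095, -0.1074, 0.4902]
[0.52602175 0.07660765 0.20348372]
```

```bash
python3 -m jog '[0,0,-0.3,0.06,0.06,-0.25, 0,0,-0.3,0.06,0.06,-0.25, 0,0,-0.3,0.06,0.06,-0.25, 0,0,-0.3,0.06,0.06,-0.25, 0,0,-0.3,0.06,0.06,-0.25, 0,0,-0.3,0.06,0.06,-0.25]' 40 >/dev/null
python3 -c "from h import *; rep(); goal([60,185,43],10,1,120)"
```

```text
t 14.68 hold(head) [-16.8 172.8 246.1] F(head) [ 0.4  0.8 -0.2] w 40.0 gf 0.0
toolz,y(head) [-0.237  0.094 -0.967] [ 0.695  0.712 -0.101] q [-0.   -0.54  2.09  0.02  1.21 -0.61]
row [-0.963, 0.964, 0.609] [0.0524, 0.0475, -0.2426]
```

```bash
python3 -m jog '[0,0,0,0.052,0.047,-0.242, 0,0,0,0.052,0.047,-0.242, 0,0,0,0.052,0.047,-0.242, 0,0,0,0.052,0.047,-0.242, -0.5,0.5,0.3,0.052,0.047,-0.242, -0.96,0.96,0.6,0.052,0.047,-0.242, -0.96,0.96,0.6,0.052,0.047,-0.242, -0.96,0.96,0.6,0.052,0.047,-0.242]' >/dev/null
python3 - <<'E'
from h import *
rep(); goal([60,185,43],10,1,60)
s=manip.state(); print(s['tool_pos'])
M=q2R(s['tool_rot']).as_matrix()
for n in('top','scene'):
    f=grab(n,'k'+n+'.png'); g=load('b'+n+'.png'); C=cloud(f); L=w2h(C); T=(C-s['tool_pos'])@M*1000 # tool coords
    ch=(g['z_map']-f['z_map']>.006)&(f['z_map']>0)&(abs(T[...,0])<45)&(abs(T[...,1])<60)&(T[...,2]>-130)&(T[...,2]<20)
    P=T[ch]; print(n,ch.sum())
    for lo in range(-130,20,8):
        q=P[(P[:,2]>=lo)&(P[:,2]<lo+8)]
        if len(q)>2: print(lo,len(q),np.percentile(q[:,0],[5,50,95]).round(),np.percentile(q[:,1],[2,50,98]).round())
f=load('kscene.png'); g=load('ktop.png')
cv2.imwrite('pics/m4.png',np.hstack([cv2.resize(f['img'][190:410,180:400],None,fx=1.8,fy=1.8),cv2.resize(g['img'][70:290,170:390],None,fx=1.8,fy=1.8)]))
E
```

```text
t 15.68 hold(head) [109.6 185.7 151.7] F(head) [-0.7  0.4 -0.1] w 39.8 gf 0.0
toolz,y(head) [-0.423  0.001 -0.906] [0.001 1.    0.   ] q [-0.01 -0.    1.63 -0.03  1.34 -1.37]
row [-0.01, -0.008, 0.595] [0.0002, -0.0, -0.0003]
[0.65618567 0.0580197  0.22123586]
top 300
-130 53 [-11.   7.  14.] [-54. -50. -22.]
-122 26 [12. 14. 17.] [-58. -25. -22.]
-114 45 [ 9. 12. 17.] [-57. -26. -20.]
-106 32 [ 8. 12. 17.] [-55. -28. -21.]
-98 64 [ 0.  7. 13.] [-50. -35. -29.]
-90 49 [ 1.  8. 13.] [-49. -32. -26.]
-82 7 [ 7.  8. 13.] [-37. -33. -27.]
-66 3 [ 8. 11. 11.] [-30. -27. -21.]
-58 8 [ 7. 11. 12.] [-32. -26. -20.]
-50 9 [ 8. 10. 12.] [-30. -26. -22.]
scene 2580
-130 210 [-17. -11.  -3.] [-54.  23.  59.]
-122 295 [-16. -11.   3.] [-58.  22.  60.]
-114 336 [-16. -11.   7.] [-55.  23.  60.]
-106 317 [-16.  -9.   9.] [-53.  28.  58.]
-98 267 [-11. -10.   9.] [-51.  46.  55.]
-90 279 [-12.  -9.   8.] [-46.  27.  53.]
-82 94 [-11.  -6.   0.] [-27. -21.  34.]
-74 139 [-10.  -6.   1.] [-26. -17.  35.]
-66 198 [-10.  -3.   7.] [-24.  27.  35.]
-58 193 [-10.  -4.   7.] [-24.  21.  35.]
-50 178 [-10.  -4.   8.] [-25. -19.  35.]
-42 74 [-9. -1. 10.] [-21. -19.  28.]
```

View pics/m4.png

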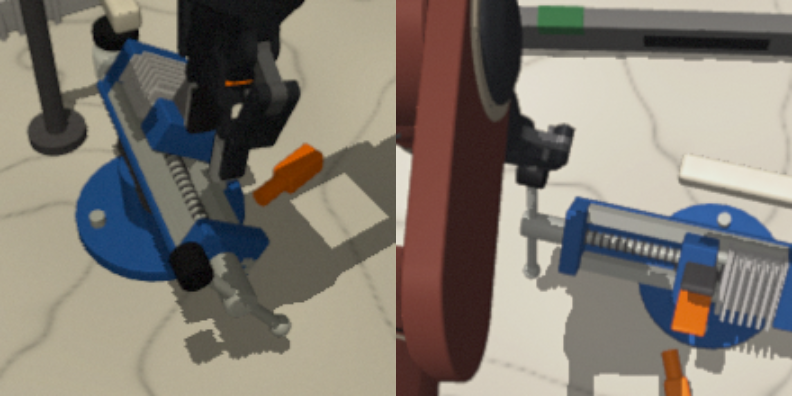

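```bash
python3 -m jog '[0,-0.01,0.3,0,0,0, 0,-0.01,0.6,0,0,0, 0,-0.01,0.9,0,0,0, 0,-0.01,0.9,0,0,0]' >/dev/null
python3 -c "from h import *; rep()"
python3 -m jog '[0,0,0.1,0,0,0, 0,0,0.2,0,0,0, 0,0,0.29,0,0,0, 0,0,0.29,0,0,0]' >/dev/null
python3 -c "from h import *; rep()"
python3 -m jog '[0,0,0,0,0,0, 0,0,0,0,0,0, 0,0,0,0,0,0, 0,0,0,0,0,0]' 15 >/dev/null
python3 -c "from h import *; rep()"
```

```text
t 16.27 hold(head) [ 68.  185.4  70.7] F(head) [ 0.4 -0.4 -0.6] w 39.7 gf 0.0
toolz,y(head) [-0.426  0.    -0.905] [-0.001  1.     0.001] q [-0.01  0.09  1.69 -0.03  1.19 -1.37]
t 16.77 hold(head) [ 58.6 185.8  44.5] F(head) [0.3 0.9 0.1] w 40.1 gf 0.0
toolz,y(head) [-0.423  0.001 -0.906] [-0.001  1.     0.001] q [-0.01  0.13  1.7  -0.04  1.14 -1.37]
t 17.27 hold(head) [ 59.9 185.8  45.2] F(head) [ 0.5 -2.1 -0.7] w 24.9 gf 60.5
toolz,y(head) [-0.421  0.001 -0.907] [-0.001  1.     0.001] q [-0.02  0.13  1.7  -0.04  1.14 -1.37]
```

```bash
cat > arc.py <<'E'
from h import *
import sys
ths=[float(x) for x in sys.argv[1].split(',')]; half=float(sys.argv[2]); ax=np.array([.3,18.5])
s=manip.state(); R0=q2R(s['tool_rot']); M=R0.as_matrix(); hp=w2h(s['tool_pos']-M[:,2]*TO)
v=np.array([hp[0],hp[2]])-ax; phi=np.degrees(np.arctan2(v[0],v[1])); print('phi',phi,'r',np.hypot(*v))
for t in ths:
    a=np.radians(phi-t); h2=[ax[0]+65*np.sin(a),hp[1],ax[1]+65*np.cos(a)]
    Q=R.from_rotvec(-A[:,1]*np.radians(t*half))*R0; P=h2w(h2)+Q.as_matrix()[:,2]*TO
    print(t,(R0.inv().apply(P-s['tool_pos'])*10).round(2).tolist(),((R0.inv()*Q).as_rotvec()/np.pi).round(3).tolist())
E
python3 arc.py 8,16,24,32,40 0.5
```

```text
phi 65.82698735139302 r 65.31587482242317
8.0 [0.04, 0.0, -0.05] [0.0, -0.022, -0.0]
16.0 [0.08, 0.0, -0.1] [0.0, -0.044, -0.0]
24.0 [0.13, 0.0, -0.14] [0.0, -0.067, -0.0]
32.0 [0.18, 0.0, -0.17] [0.0, -0.089, -0.0]
40.0 [0.24, 0.0, -0.19] [0.0, -0.111, -0.0]
```

```bash
python3 -m jog '[0.04,0,-0.05,0,-0.022,0, 0.08,0,-0.10,0,-0.044,0, 0.13,0,-0.14,0,-0.067,0, 0.18,0,-0.17,0,-0.089,0, 0.24,0,-0.19,0,-0.111,0, 0.24,0,-0.19,0,-0.111,0]' >/dev/null
python3 -c "from h import *; rep()"
python3 arc.py 8,16,24,32,40 0.5
```

```text
t 18.02 hold(head) [ 27.8 185.5  76.8] F(head) [ 1.6 -2.5 -9.8] w 24.9 gf 60.9
toolz,y(head) [-0.084  0.001 -0.996] [-0.002  1.     0.002] q [ 0.03 -0.14  2.   -0.17  0.77 -1.24]
phi 25.25187927765116 r 64.4739536067101
8.0 [0.05, 0.0, -0.03] [0.0, -0.022, -0.0]
16.0 [0.1, 0.0, -0.05] [0.0, -0.044, -0.0]
24.0 [0.16, 0.0, -0.06] [0.0, -0.067, -0.0]
32.0 [0.21, 0.0, -0.05] [0.0, -0.089, -0.0]
40.0 [0.27, 0.0, -0.04] [0.0, -0.111, -0.0]
```

```bash
python3 -m jog '[0.05,0,-0.02,0,-0.022,0, 0.10,0,-0.03,0,-0.044,0, 0.16,0,-0.03,0,-0.067,0, 0.21,0,-0.02,0,-0.089,0, 0.21,0,-0.02,0,-0.089,0]' >/dev/null
python3 -c "from h import *; rep()"
python3 face.py c
python3 arc.py 8,16,24,32 0.5
```

```text
t 18.65 hold(head) [ -0.7 185.5  83.2] F(head) [ 6.6 -9.8  7.5] w 24.7 gf 66.0
toolz,y(head) [ 0.203  0.002 -0.979] [-0.001  1.     0.002] q [ 0.08 -0.27  2.22 -0.5   0.44 -0.92]
top grey -62:43 -60:27 -58:62 -56:5 -52:9 -50:41 -48:35 -42:37 -40:47 -34:26 -32:53 -26:12 -24:43 -22:22 -16:41 -14:50 -12:41 -10:43 -8:10 -6:3 -4:8 -2:8 0:4 2:4 4:4 6:3 8:3 10:4 12:4 14:5 16:3 18:3 20:5 22:4 24:3 26:1
top blue -84:6 -82:35 -80:42 -78:39 -76:39 -74:39 -72:41 -70:41 -68:41 -66:43 -64:28 0:9 2:10 4:11 6:11 8:11 10:10 12:11 14:10 16:12 18:10 20:11 22:11 24:12 26:27 28:40 30:40 32:20
scene grey -62:3 -60:13 -58:42 -56:36 -54:5 -52:4 -50:29 -48:33 -46:15 -44:1 -42:13 -40:36 -38:19 -34:10 -32:24 -30:30 -28:2 -26:3 -24:20 -22:25 -20:5 -16:9 -14:32 -12:12 -10:21 -8:27 -6:2 -4:1 -2:3 0:7 2:11 4:5 6:8 8:7 10:9 12:13 14:8 16:10 18:12 20:10 22:10 24:29 26:16 28:3
scene blue -84:1 -82:1 -80:6 -78:12 -76:17 -74:18 -72:18 -70:11 -68:14 -66:6 -64:5 -62:2 2:1 4:4 6:6 8:6 10:9 12:10 14:7 16:8 18:14 20:16 22:15 24:18 26:23 28:24 30:34 32:64 34:43
phi -0.6888598703608944 r 64.60891223119063
8.0 [0.05, 0.0, -0.02] [-0.0, -0.022, -0.0]
16.0 [0.11, 0.0, -0.02] [-0.0, -0.044, -0.0]
24.0 [0.16, 0.0, -0.01] [-0.0, -0.067, -0.0]
32.0 [0.21, -0.0, 0.01] [-0.0, -0.089, -0.0]
```

```bash
sed -i 's/\[.3,18.5\]/[.3,17.8]/' arc.py; python3 arc.py 8,16,24,32,40,48 -0.2
```

```text
phi -0.6814766412315268 r 65.30886218172274
8.0 [0.11, 0.0, -0.01] [0.0, 0.009, 0.0]
16.0 [0.21, -0.0, -0.01] [0.0, 0.018, 0.0]
24.0 [0.31, -0.0, 0.01] [0.0, 0.027, 0.0]
32.0 [0.42, -0.0, 0.03] [0.0, 0.036, 0.0]
40.0 [0.51, -0.0, 0.07] [0.0, 0.044, 0.0]
48.0 [0.6, -0.0, 0.11] [0.0, 0.053, 0.0]
```

```bash
python3 -m jog '[0.11,0,-0.01,0,0.009,0, 0.21,0,-0.01,0,0.018,0, 0.31,0,0.01,0,0.027,0, 0.31,0,0.01,0,0.027,0]' >/dev/null
python3 -c "from h import *; rep()"
python3 arc.py 0,8,16,24 -0.2
```

```text
t 19.25 hold(head) [-23.5 185.5  78. ] F(head) [  3.9 -14.   24.3] w 25.2 gf 65.4
toolz,y(head) [ 0.122  0.001 -0.993] [-0.001  1.     0.001] q [ 0.08 -0.26  2.22 -0.4   0.51 -1.  ]
phi -21.541506517873838 r 64.76613667454794
0.0 [0.0, 0.0, -0.0] [0.0, 0.0, 0.0]
8.0 [0.1, 0.0, 0.03] [-0.0, 0.009, 0.0]
16.0 [0.2, 0.0, 0.07] [-0.0, 0.018, 0.0]
24.0 [0.29, -0.0, 0.12] [-0.0, 0.027, 0.0]
```

```bash
python3 -m jog '[0.1,0.02,0.01,0,0.009,0, 0.2,0.03,0.04,0,0.018,0, 0.29,0.03,0.09,0,0.027,0, 0.29,0.03,0.09,0,0.027,0]' >/dev/null
python3 -c "from h import *; rep()"
python3 face.py e
python3 arc.py 0,8,16 -0.2
```

```text
t 19.75 hold(head) [-52.6 185.5  62.7] F(head) [  6.4 -21.4   2.1] w 24.1 gf 58.6
toolz,y(head) [ 0.027 -0.005 -1.   ] [-0.001  1.    -0.005] q [ 0.08 -0.23  2.22 -0.33  0.56 -1.05]
top grey -64:3 -62:39 -60:30 -58:58 -56:9 -52:9 -50:42 -48:39 -42:40 -40:44 -34:26 -32:56 -26:13 -24:41 -22:23 -16:40 -14:51 -12:42 -10:42 -8:8 -6:6 -4:8 -2:3 0:4 2:4 4:5 6:4 8:3 10:4 12:3 14:5 16:3 18:3 20:5 22:2 24:1
top blue -84:3 -82:38 -80:41 -78:43 -76:37 -74:42 -72:33 -70:43 -68:39 -66:42 -64:29 -4:1 -2:10 0:11 2:11 4:11 6:12 8:11 10:10 12:11 14:10 16:12 18:11 20:11 22:11 24:31 26:40 28:41 30:16
scene grey -64:1 -62:2 -60:11 -58:37 -56:41 -54:3 -52:6 -50:19 -48:39 -46:11 -44:1 -42:10 -40:40 -38:16 -36:1 -34:7 -32:28 -30:26 -28:1 -26:1 -24:18 -22:26 -20:7 -18:2 -16:6 -14:23 -12:20 -10:13 -8:26 -6:2 -4:4 -2:7 0:9 2:5 4:14 6:6 8:10 10:7 12:9 14:12 16:12 18:10 20:18 22:25 24:16 26:3
scene blue -84:1 -82:3 -80:4 -78:12 -76:16 -74:18 -72:15 -70:20 -68:9 -66:4 -64:7 -62:2 -60:1 0:2 2:6 4:6 6:6 8:8 10:4 12:11 14:8 16:9 18:14 20:15 22:26 24:15 26:25 28:40 30:70 32:34
phi -49.678507193864895 r 69.40898488886111
0.0 [-0.03, 0.0, 0.03] [0.0, 0.0, 0.0]
8.0 [0.04, 0.0, 0.1] [-0.0, 0.009, -0.0]
16.0 [0.1, 0.0, 0.18] [-0.0, 0.018, -0.0]
```

```bash
python3 -m jog '[0,-0.03,0,0,0,0, 0,-0.05,0,0,0,0, 0,-0.05,0,0,0,0]' >/dev/null
python3 -c "from h import *; rep()"
python3 -m jog '[0,-0.05,0,0,0,0, 0,-0.05,0,0,0,0, 0,-0.05,0,0,0,0]' 44 >/dev/null
python3 -c "from h import *; rep()"
```

```text
t 20.23 hold(head) [-52.  185.1  63.2] F(head) [ 6.   2.1 -4.9] w 24.7 gf 59.0
toolz,y(head) [ 0.032  0.005 -0.999] [-0.     1.     0.005] q [ 0.08 -0.23  2.22 -0.31  0.55 -1.07]
t 20.6 hold(head) [-56.7 178.7  61.9] F(head) [ 0.3  1.4 -0.2] w 43.7 gf 0.0
toolz,y(head) [ 0.023  0.002 -1.   ] [-0.001  1.     0.002] q [ 0.07 -0.24  2.23 -0.3   0.55 -1.09]
```

```bash
python3 -m jog '[0,0.05,0,0,0,0, 0,0.05,-0.2,0,0,0, 0,0.05,-0.5,0,0,0, 0,0.05,-1,0,0,0, 0,0.05,-1,0,0,0]' >/dev/null
python3 -c "
from h import *; rep()
f=load('btop.png')"
python3 face.py g
python3 -c "
from h import *
for x in('top','scene'):
    f=load('g'+x+'.png'); H=cv2.cvtColor(f['img'],cv2.COLOR_BGR2HSV); C=w2h(cloud(f))
    k=(H[...,2]<50)&(C[...,1]>165)&(C[...,1]<205)&(C[...,2]>20)&(C[...,2]<100)&(abs(C[...,0])<80); print('knob',k.sum(),np.percentile(C[k],[3,50,97],axis=0).round(1).tolist())
f=load('gscene.png'); g=load('gtop.png')
cv2.imwrite('pics/m5.png',np.hstack([cv2.resize(f['img'][190:390,190:370],None,fx=2.2,fy=2.2),cv2.resize(g['img'][140:340,230:410],None,fx=2.2,fy=2.2)]))"
```

```text
t 21.23 hold(head) [-54.3 184.9 166. ] F(head) [ 1.  -0.1 -0.7] w 44.0 gf 0.0
toolz,y(head) [ 0.033  0.005 -0.999] [-0.     1.     0.005] q [ 0.12 -0.54  2.29 -0.27  0.79 -1.11]
top grey -64:3 -62:37 -60:29 -58:61 -56:6 -52:12 -50:38 -48:38 -42:39 -40:44 -34:28 -32:53 -26:13 -24:40 -22:26 -16:41 -14:50 -12:41 -10:41 -8:9 -6:8 -4:9 -2:3 0:4 2:3 4:5 6:4 8:2 10:4 12:4 14:5 16:3 18:3 20:5 22:3 24:1
top blue -84:3 -82:40 -80:37 -78:44 -76:39 -74:38 -72:39 -70:40 -68:41 -66:41 -64:28 -4:1 -2:10 0:11 2:12 4:10 6:11 8:11 10:11 12:10 14:11 16:12 18:10 20:11 22:11 24:30 26:42 28:41 30:16
scene grey -62:1 -60:12 -58:36 -56:40 -54:6 -52:5 -50:25 -48:43 -46:6 -44:2 -42:10 -40:32 -38:24 -34:4 -32:32 -30:27 -28:2 -26:1 -24:13 -22:31 -20:6 -18:1 -16:9 -14:22 -12:19 -10:12 -8:20 -6:4 -4:5 -2:7 0:7 2:7 4:7 6:10 8:9 10:11 12:12 14:11 16:11 18:11 20:13 22:24 24:16 26:2
scene blue -82:1 -80:4 -78:15 -76:15 -74:13 -72:22 -70:18 -68:8 -66:6 -64:5 -62:2 0:2 2:4 4:5 6:7 8:6 10:10 12:9 14:12 16:13 18:17 20:14 22:21 24:21 26:22 28:34 30:75 32:30 34:2
knob 209 [[-40.7, 171.9, 73.4], [-29.5, 182.6, 83.4], [-22.0, 194.9, 86.7]]
knob 393 [[-42.4, 176.5, 63.2], [-27.4, 193.2, 75.9], [-21.4, 199.3, 84.0]]
```

View pics/m5.png

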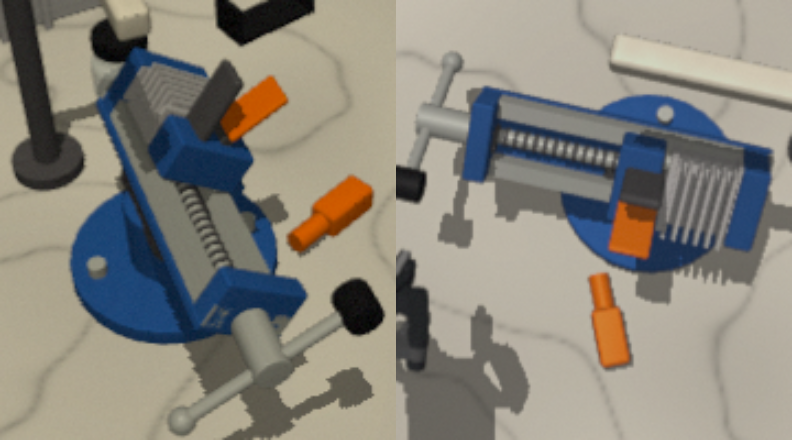

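```bash
python3 - <<'E'
from h import *
for x in('top','scene'):
    for n in(x+'0.png','b'+x+'.png','g'+x+'.png'):
        f=load(n); L=w2h(cloud(f).reshape(-1,3)); H=cv2.cvtColor(f['img'],cv2.COLOR_BGR2HSV).reshape(-1,3)
        q=L[(H[:,1]<70)&(abs(L[:,0])<28)&(L[:,1]>-58)&(L[:,1]<-14)&(L[:,2]>59)&(L[:,2]<72)]
        c=np.linalg.lstsq(np.c_[q[:,:2],np.ones(len(q))],q[:,2],rcond=None)[0]; print(n,len(q),np.median(q[:,2]).round(1),c.round(3))
print(manip.job_done())
E
```

```text
top0.png 319 64.5 [-1.1000e-02 -1.0000e-03  6.4273e+01]
btop.png 343 64.5 [-1.1000e-02  1.0000e-02  6.4675e+01]
gtop.png 342 64.5 [-1.900e-02  1.000e-02  6.457e+01]
scene0.png 379 62.3 [-3.0000e-03 -0.0000e+00  6.2176e+01]
bscene.png 299 62.3 [-1.1000e-02  1.0000e-03  6.2202e+01]
gscene.png 272 62.3 [-1.2000e-02  9.0000e-03  6.2589e+01]
the job is handed in; nothing more can be done
None
```

The job is handed in, with no verdict shown: the housing is clamped and still down on its rails, the plate pressed back an estimated 3.4–4.4 mm, the lever out, and the handle turned about 95°.

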